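Shut the tester's cover and hold the probe on the red contact

ROBOT

A 6-joint arm with a two-finger parallel gripper is mounted at the origin on the work surface. World frame = base frame: x ahead of the robot, y to its left, z up, the work surface at z = 0. Lengths are in m, angles in rad, forces in N, time in s.
With the tool pointing down it reaches from about 0.425 to 0.95 m from the base axis. Payload 3.5 kg.
Tool frame: the origin (TCP) lies midway between the tips of the shut fingers; the grasp point (between the pads) lies 19 mm behind it (ctrl.hold_point_z is the distance from the TCP to the grasp point, in m); z points along the fingers, y is the line along which they close (so a half turn about z gives the same grasp; the last joint's range is limited). The gripper opens to 85 mm and grips with 20 to 120 N. Pads are 22 mm wide; open, the fingers measure 114 mm over their backs; the gripper's body (76 mm by 85 mm) begins 54 mm behind the grasp point. The pads swing forward as they close: fully open they stand 13 mm farther back than shut.
Start: joints at [1.018, 0.286, 1.577, -0, 1.279, -0.15], TCP at [0.265, 0.621, 0.231] pointing down, gripper open.
Joint ranges: [-2.77, 2.77], [-0.9, 2.22], [0.21, 2.48], [-1.53, 4.67], [0.24, 2.81], [-2.84, 2.84]. Speed limits (rad/s): [2.79, 2.79, 3.14, 3.14, 3.14, 3.14].

INTERFACE

Orientations are given as a unit quaternion [x, y, z, w].
In Python, from plant import readout, cams, sign_off, ctrl gives the robot as it stands. The module is installed in compiled form; this text tells all that it offers.
- The arm moves only by the tool step_arm, never from a script. Its argument "increments" is a list of rows, each a list of 2 entries, a list of its own where there are three numbers: the shift along the world's x, y, z in mm, then the turn, a rotation vector about the world's x, y, z in rad. In form: [[[x, y, z], [rx, ry, rz]], ...]. A call has 1 to 8 rows; each row shifts and turns the commanded pose from where the row before left it; what a row does not reach is not made up. A row lasts 1/12 s, in which the tool goes at most 41.7 mm and 7.16 degrees, less where a joint would pass 70% of its speed; a pose out of reach is approached as far as the arm can. A call is refused whole if a number of a shift passes 41.7 or a number of a turn 0.125, either way. A call with a gripper value outside its range is refused whole. "fingers" is the opening, from -1 (shut) to 1 (fully open), set as the call begins (left out, the last holds). The fingers move at their own pace and stop on an object; "grip_force" is the grip in N (left out, the last holds). Time passes only in rows, so rows that do not move let the fingers close. It gives the time, the measured TCP pose, the force, the opening and the grip force at its end, in the units of the state.
- readout.get_state(): the state, without advancing time (a new reading comes with each control period).
- cams.read_camera(name): name is "scene" or "top"; returns the picture (384x512x3 uint8, red, green, blue); there is no depth.
- cams.get_calibration(name): a dict with "fx", "fy", "cx", "cy" (pixels), "eye" and "rotation" of the camera in the world. Camera axes: x right, y up, looking along -z (the intrinsics and any distortion apply to the point x, -y, -z); pixel columns grow to the right and rows downward; lengths in m; the calibration is good to about 2 mm. A picture is of the moment at which its call begins. get_calibration takes no time and is no camera call.
- sign_off(): hands the job in; it is judged then, once.
The state is a dict: "time": time; "qpos": joint angles; "dq": joint speeds; "joint_efforts": joint torques, N m; "eef_pos": TCP position; "tcp_rot": TCP orientation; "contact_force": force on the tool from outside, world axes, zero at the start; "wrist_torque": the same for the moment, N m; "opening": opening from 0.0 (shut) to 1.0 (fully open); "finger_force": force on a finger pad.
Only numpy, scipy, OpenCV 4.12 (cv2) and the standard library are available. Lean on these libraries where they do the work, as an engineer would, in place of code of your own. Each camera call takes 0.05 s, during which the arm holds its last target. There are 200 camera calls.

TASK

Press the tube tester's sprung window cover down until its catch snaps and keeps it shut, and only then draw the red test probe up out of its wooden stand. Touch the probe's tip to the brass button in the red collar, square to the sloping panel, pressing lightly so that the sprung button goes in about half its travel, and finish like that: the program ends with the gripper still holding the probe on the button. Do not touch the white or blue contacts with the probe, do not ram the button hard, and leave the tubes and the other loose things where they stand.

Things in the scene. Friction and masses are not known exactly. Their poses are not given: they have to be found in the camera images.
- tester: brown bakelite tube tester, fixed, 260 mm deep (x) by 320 mm wide (y), origin under its centre; x points away from the robot at yaw 0, z up. Front part (x -130 to -20 mm): panel sloping 20 degrees down towards -x, 92 to 52 mm high, with three contacts in a row along y. Rear part: flat, 100 mm high; on its right (-y) a meter, knob and 17 mm high toggle, on its left the socket bay under the cover
- cover (a joint): hinge of the brown cover with a clear window, rad: 0 shut, grows as its near (-x) edge rises; starts 0.5 to 0.9 open. A spring opens it and a stiff hinge keeps it at the start angle; let go before it is shut it rises again to about 0.4. The last 0.07 rad pass a ball catch that snaps over and holds it shut (about 6 N straight down on the press pad)
- cover_hinge (a point): point on the cover's hinge axis, at mid width of the cover; the axis is parallel to the tester's y. Fixed in the tester: 122 mm behind its centre, 50 mm to the left, 101 mm high
- cover_press (a point): centre of the black rubber press pad (26 by 50 mm) on top of the cover, 105 mm from the hinge axis and 10 mm above the cover's underside; moves with the cover. The cover is 130 mm from hinge to near edge, 180 mm wide, 8 mm thick; shut, this point is 111 mm above the bench
- probe: loose test probe of about 60 g, 130 mm long, origin at the tip, z axis along it from tip to handle: pointed steel nose (rounded tip 6 mm across, shank 11 mm across) from 0 to 45 mm, round red handle 20 mm across from 45 to 130 mm. It starts upright in the stand, the handle's lower end resting on the stand's top, so the tip is 15 mm and the handle's end 145 mm above the bench
- probe_tip (a point): the very tip of the probe
- stand: fixed dark wood block, 70 by 70 by 60 mm high, origin at the centre of its underside, with an upright hole 15 mm across in its top, 55 mm deep, that holds the probe's nose
- red_contact: red collar of the wanted contact, 36 mm across, 3 mm thick; origin at its centre on the panel face, z axis straight out of the panel (up and towards the robot, 20 degrees from vertical). A round brass button, 20 mm across, stands 13 mm out of the panel in it. The three contacts are 100 mm apart; which stands where changes
- red_button (a joint): how far the red contact's sprung button is pressed in, m: 0 out, 0.008 fully in; 1 N to start and 600 N/m more (about 3.4 N halfway)
- red_top (a point): centre of the red contact's button face; moves with the button
- white_contact: the same contact with a white collar, not to be touched
- blue_contact: the same contact with a blue collar, not to be touched
- rectifier: loose bystander: tall glass rectifier tube with grey base, 44 mm across, 125 mm high, origin under its centre
- octal_a: loose bystander: squat glass tube with black base, 33 mm across, 75 mm high, origin under its centre
- octal_b: loose bystander: like octal_a
- adapter: loose bystander: aluminium socket adapter, 46 mm across, 42 mm high, origin under its centre
- puller: loose bystander: chrome tube puller lying along its x, 145 mm long, 32 mm wide, 22 mm high, origin under its middle
- carton: loose bystander: tube carton, 45 by 45 by 90 mm high, origin under its centre
There are look-alikes about, which are no part of the job. Leave any pink look-alike of the probe alone. Of the things that look like the stand, take the one that is nearest to the robot's base at the start.

How it is judged:
On the way, in this order (a step that is already met when the one before it is completed fails the run):
1. the cover is pressed shut past its catch, the probe still in its stand (value of joint cover below 0.025 rad and height (world z) of probe_tip below 0.03 m), for 0.2 s.
2. the probe is drawn clear of its stand, the cover staying shut (value of joint cover below 0.025 rad and height (world z) of probe_tip above 0.062 m and contact force between the fingers and probe above 1 N), for 0.1 s.
At the end, for the whole second after the job is handed in: The cover is shut in its catch (under 0.025 rad); the gripper holds the probe still, tip within 9 mm of the middle of the red contact's button, probe within 0.16 rad of square to the panel, the button 1.5 to 7 mm in with 1 to 8 N, and the probe rests on nothing else (value of joint cover below 0.025 rad and distance between probe_tip and red_top below 0.009 m and angle between the z axis of probe and the z axis of red_contact, either way round below 0.16 rad and z of probe in the frame of red_contact above 0.004 m and value of joint red_button between 0.0015 and 0.007 m and contact force between probe and red_contact between 1 and 8 N and contact force between the fingers and probe above 1 N and contact force between probe and tester below 0.2 N and contact force between probe and stand below 0.2 N and linear speed of probe below 0.02 m/s); the arm keeps its last pose, push and grip.
It fails at once if the red button is rammed (over 20 N) (contact force between probe and red_contact above 20 N).
It fails at once if the probe touches the white or blue contact (contact force between probe and white_contact above 0.5 N or contact force between probe and blue_contact above 0.5 N).
It fails at once if a tube or other loose thing is shifted over 30 mm or tipped (distance of any of rectifier, octal_a, octal_b, adapter, puller, carton from where it was at the start of the episode above 0.03 m or angle between any of rectifier, octal_a, octal_b, adapter, puller, carton's own z axis and vertical above 0.4 rad).
It also fails if it takes over 64 s, if anything falls off the work surface, if the arm or the gripper's body presses on something with over 40 N, if the wrist force passes 120 N, or if a joint passes its speed limit or range.

## Working session

There is one attempt and no reset: what is moved stays moved. The work goes in short steps, Python scripts to look and compute and a tool call to move; the robot and the scene stay as the last step left them, time stands still between calls to the robot, and variables do not carry over. Pictures are saved under pics/ and viewed, at most 10 in all, crops included, and the job is handed in when it is done.

Besides the shell and the picture viewer there is one more tool, called after "Emit:" as a command line: name --argument value ..., lists and objects as JSON in quotes. step_arm: Moves the arm, as the interface text tells. Its arguments: {"type":"object","properties":{"increments":{"type":"array","items":{"type":"array"}},"fingers":{"type":"number"},"grip_force":{"type":"number"}},"required":["increments"]}

```bash
mkdir -p pics; cat > h.py <<'E'
import numpy as np, cv2
from plant import readout, cams, sign_off, ctrl
def ray(n,u,v):
    c=cams.get_calibration(n); R=np.array(c["rotation"]); 
    if R.size==4:
        from scipy.spatial.transform import Rotation; R=Rotation.from_quat(R).as_matrix()
    d=R@np.array([(u-c["cx"])/c["fx"],-(v-c["cy"])/c["fy"],-1]); return np.array(c["eye"]),d
def onz(n,u,v,z):
    e,d=ray(n,u,v); return e+d*(z-e[2])/d[2]
def proj(n,p):
    c=cams.get_calibration(n); R=np.array(c["rotation"])
    if R.size==4:
        from scipy.spatial.transform import Rotation; R=Rotation.from_quat(R).as_matrix()
    q=R.T@(np.array(p)-c["eye"]); return np.array([c["cx"]+c["fx"]*q[0]/-q[2], c["cy"]-c["fy"]*q[1]/-q[2]])
def tri(a,b):
    (e1,d1),(e2,d2)=ray("scene",*a),ray("top",*b)
    s=np.linalg.lstsq(np.c_[d1,-d2],e2-e1,rcond=None)[0]
    p,q=e1+s[0]*d1,e2+s[1]*d2; return (p+q)/2,np.linalg.norm(p-q)
E
python3 - <<'E'
from h import *
for n in("scene","top"):
    im=cams.read_camera(n); cv2.imwrite(f"pics/{n}0.png",im[...,::-1]); cv2.imwrite(f"pics/{n}0b.png",cv2.resize(im[...,::-1],(800,600),interpolation=cv2.INTER_CUBIC)); print(cams.get_calibration(n))
s=readout.get_state(); print(s["eef_pos"],s["tcp_rot"],s["time"],ctrl.hold_point_z)
E
```

```text
{'fx': 420.42862151988055, 'fy': 420.42862151988055, 'cx': 249.32531439704718, 'cy': 185.30966035640282, 'eye': array([1.14118179, 0.3626031 , 1.04226189]), 'rotation': array([0.15435824, 0.26854951, 0.83543111, 0.4539929 ])}
{'fx': 393.7160937545567, 'fy': 393.7160937545567, 'cx': 257.8921142002736, 'cy': 196.43390039308437, 'eye': array([ 0.42381051, -0.01721894,  1.48379006]), 'rotation': array([-0.03581093,  0.03820701,  0.70798434, -0.70428402])}
[0.26423564 0.62046867 0.23005425] [ 2.00043339e-01  9.79786438e-01 -1.02592636e-03 -3.81456503e-04] 0.1 0.0187
```

View pics/scene0b.png

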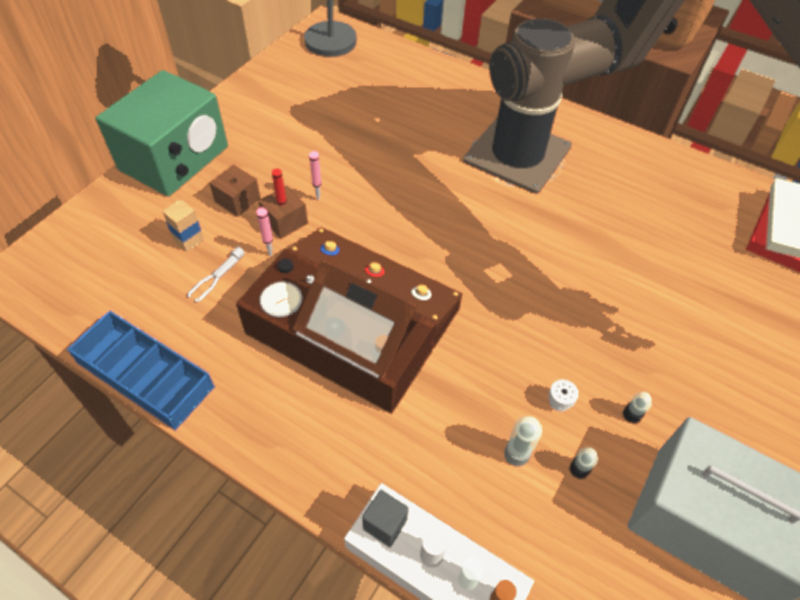

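View pics/top0b.png

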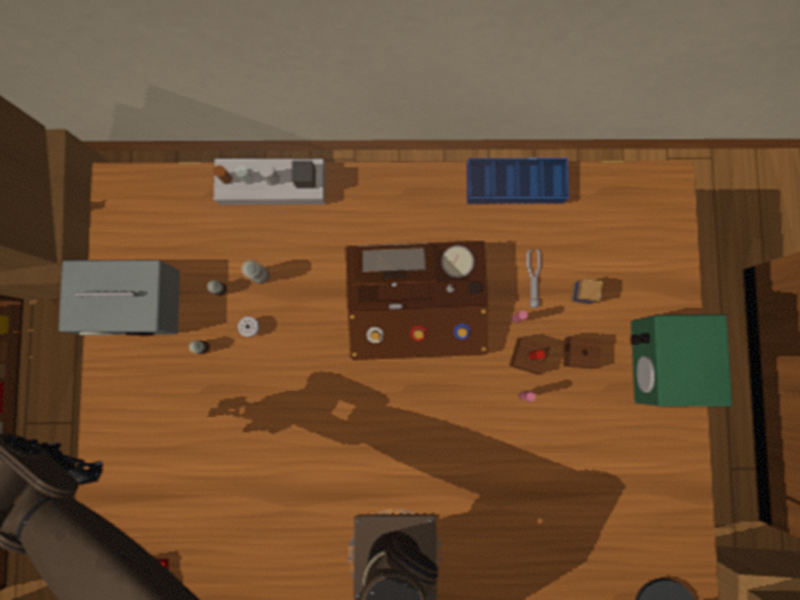

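The scene view shows blue, red and white collars at about (331,247), (375,269), (422,291), with the cover half open behind them. The red probe is in its block at (278,172), with two pink look-alikes beside it. The top view shows the same collars at (461,331), (418,333), (375,335) and the probe's end at about (538,354).

```bash
python3 - <<'E'
from h import *
S=.64
def mask(n,col):
    im=cv2.imread(f"pics/{n}0.png").astype(int); b,g,r=im[...,0],im[...,1],im[...,2]
    return {"red":(r>110)&(g<45)&(b<45)&(r>3*g),"blue":(b>g+25)&(b>r+30)&(b>90),"white":(np.minimum(np.minimum(r,g),b)>120)&(r-b<60),"brass":(r>140)&(g>90)&(b<90)}[col].astype(np.uint8)
guess={"scene":{"blue":(331,247),"red":(375,269),"white":(422,291),"probe":(278,185)},"top":{"white":(375,335),"red":(418,333),"blue":(461,331),"probe":(538,354)}}
P={}
for n in guess:
    for k,(u,v) in guess[n].items():
        m=mask(n,"red" if k=="probe" else k); u*=S;v*=S
        w=np.zeros_like(m); r=22 if k=="probe" else 9; w[int(v)-r:int(v)+r+1,int(u)-r:int(u)+r+1]=1
        q=np.argwhere(m*w)[:,::-1].astype(np.float32)
        h=cv2.convexHull(q); M=cv2.moments(h); e=cv2.minEnclosingCircle(q); bb=cv2.boundingRect(q.astype(np.int32))
        P[n,k]=(M["m10"]/M["m00"],M["m01"]/M["m00"]); print(n,k,len(q),np.round(P[n,k],1),bb)
for k in("blue","red","white"):
    print(k,*tri(P["scene",k],P["top",k]), onz("scene",*P["scene",k],.075),onz("top",*P["top",k],.075))
for n,k in P: 
    if k=="probe": print(n,onz(n,*P[n,k],.1),onz(n,*P[n,k],.145))
E
python3 - <<'E'
import cv2
a=cv2.imread("pics/scene0.png");b=cv2.imread("pics/top0.png")
A=cv2.resize(a[85:260,125:305],(400,389),interpolation=cv2.INTER_CUBIC);B=cv2.resize(b[145:260,215:395],(400,256),interpolation=cv2.INTER_CUBIC)
import numpy as np
c=np.zeros((389,800,3),np.uint8);c[:,:400]=A;c[:256,400:]=B;cv2.imwrite("pics/crop.png",c)
E
```

```text
scene blue 35 [210.7 159.6] (205, 157, 12, 6)Traceback (most recent call last):
  File "<stdin>", line 14, in <module>
ZeroDivisionError: float division by zero
```

View pics/crop.png

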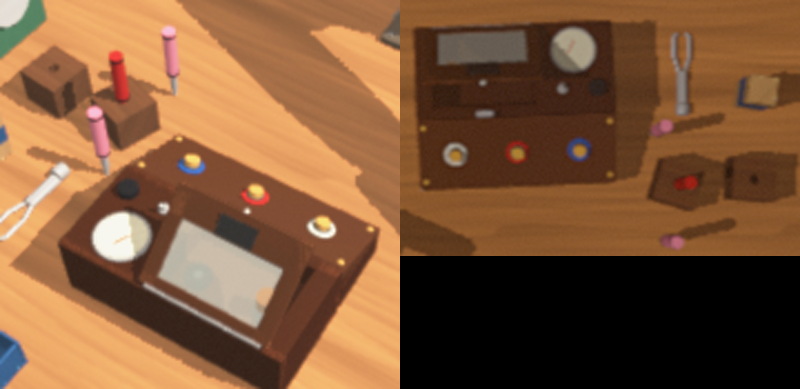

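The crop shows the collars clearly, each with its brass button. The red probe stands in the nearer block: handle at (120,78) in the scene part and (685,183) in the top part. The second block at (757,178) is empty.

```bash
cat > m.py <<'E'
from h import *
def mask(im,col):
    h,s,v=[c.astype(int) for c in cv2.split(cv2.cvtColor(im,cv2.COLOR_BGR2HSV))]
    return {"red":((h<5)|(h>174))&(s>170)&(v>95),"blue":(h>100)&(h<130)&(s>70)&(v>60),"white":(s<90)&(v>90),"brass":(h>14)&(h<30)&(s>120)&(v>110)}[col].astype(np.uint8)
def blob(im,col,u,v,r):
    m=mask(im,col); w=np.zeros_like(m); w[int(v)-r:int(v)+r+1,int(u)-r:int(u)+r+1]=1
    return np.argwhere(m*w)[:,::-1].astype(np.float32)
E
python3 - <<'E'
from m import *
S=.64
guess={"scene":{"blue":(331,248),"red":(375,270),"white":(422,292),"probe":(278,188)},"top":{"white":(375,335),"red":(418,333),"blue":(461,331),"probe":(538,354)}}
P={}
for n in guess:
    im=cv2.imread(f"pics/{n}0.png")
    for k,(u,v) in guess[n].items():
        q=blob(im,"red" if k=="probe" else k,u*S,v*S,16 if k=="probe" else 8)
        bb=cv2.boundingRect(q.astype(np.int32)); P[n,k]=(bb[0]+(bb[2]-1)/2,bb[1]+(bb[3]-1)/2)
        b=blob(im,"brass",u*S,v*S,8); 
        if k!="probe": P[n,k+"B"]=b.mean(0)
        print(n,k,len(q),bb,P[n,k],len(b),b.mean(0) if len(b) else "")
for k in("blue","red","white","blueB","redB","whiteB"):
    a=tri(P["scene",k],P["top",k]); print(k,a[0].round(4),a[1].round(4), onz("scene",*P["scene",k],.075).round(4),onz("top",*P["top",k],.075).round(4))
for n in("scene","top"): 
  print(n,onz(n,*P[n,"probe"],.1025).round(4),onz(n,*P[n,"probe"],.145).round(4)); im=cv2.imread(f"pics/{n}0.png"); q=blob(im,"red",*(np.array(guess[n]["probe"])*S),16); print(q.mean(0))
E
```

```text
scene blue 34 (205, 157, 12, 6) (210.5, 159.5) 35 [211.22858 156.22858]
scene red 33 (234, 170, 12, 7) (239.5, 173.0) 36 [239.69444 170.5    ]
scene white 61 (263, 184, 13, 8) (269.0, 187.5) 36 [269.72223 184.75   ]
scene probe 118 (174, 108, 9, 22) (178.0, 118.5) 27 [179.14815 114.62963]
top white 68 (234, 209, 11, 11) (239.0, 214.0) 22 [239.72728 214.31818]
top red 23 (263, 208, 10, 10) (267.5, 212.5) 26 [267.53845 213.15384]
top blue 39 (290, 207, 11, 10) (295.0, 211.5) 20 [295.35 212.  ]
top probe 43 (339, 224, 10, 6) (343.5, 226.5) 0 
blue [ 0.5183 -0.1573  0.0672] 0.0033 [ 0.5241 -0.1546  0.075 ] [ 0.5169 -0.1551  0.075 ]
red [ 0.5145 -0.0571  0.0682] 0.0009 [ 0.519  -0.0545  0.075 ] [ 0.5138 -0.0565  0.075 ]
white [0.5105 0.0438 0.0676] 0.0048 [0.5164 0.0441 0.075 ] [0.509  0.0456 0.075 ]
blueB [ 0.5153 -0.1567  0.0799] 0.002 [ 0.5126 -0.1602  0.075 ] [ 0.5151 -0.1563  0.075 ]
redB [ 0.5118 -0.0574  0.077 ] 0.002 [ 0.511  -0.0591  0.075 ] [ 0.5115 -0.0566  0.075 ]
whiteB [0.508  0.0422 0.0771] 0.0015 [0.507  0.0409 0.075 ] [0.5078 0.043  0.075 ]
scene [ 0.4628 -0.3214  0.1025] [ 0.4935 -0.2904  0.145 ]
[178.21187 118.97458]
top [ 0.4616 -0.3215  0.1025] [ 0.4604 -0.3122  0.145 ]
[343.55814 226.8372 ]
```

```bash
python3 - <<'E'
from m import *
y=.037; c,s=np.cos(y),np.sin(y)
O=np.array([.516,-.056]); T=O+.075*np.array([c,s])
W=lambda x,yy,z: np.array([T[0]+c*x-s*yy,T[1]+s*x+c*yy,z])
print("T",T,"hinge",W(.122,.05,.101),"press shut",W(.017,.05,.111),"redtop",W(-.0794,0,.0842))
for a in(.4,.5,.6,.7,.8,.9):
    p=W(.122-.105*np.cos(a)+.01*np.sin(a),.05,.101+.105*np.sin(a)+.01*np.cos(a))
    e=W(.122-.13*np.cos(a),.05,.101+.13*np.sin(a))
    print(a,p.round(3),[(proj(n,p)/.64).round(0) for n in("scene","top")],"edge",[(proj(n,e)/.64).round(0) for n in("scene","top")])
for k in((-.13,.16,.052),(-.13,-.16,.052),(.13,.16,.1),(.13,-.16,.1)): print(k,[(proj(n,W(*k))/.64).round(0) for n in("scene","top")])
E
```

```text
T [ 0.59094867 -0.05322563] hinge [0.71101559 0.00125312 0.101     ] press shut [ 0.60608746 -0.002631    0.111     ] redtop [ 0.51160301 -0.05616276  0.0842    ]
0.4 [ 0.618 -0.002  0.151] [array([367., 295.]), array([394., 282.])] edge [array([376., 284.]), array([394., 294.])]
0.5 [ 0.624 -0.002  0.16 ] [array([366., 294.]), array([394., 279.])] edge [array([374., 282.]), array([394., 291.])]
0.6 [ 0.63  -0.002  0.169] [array([363., 294.]), array([393., 276.])] edge [array([372., 281.]), array([394., 287.])]
0.7 [ 0.637 -0.001  0.176] [array([361., 294.]), array([393., 272.])] edge [array([369., 281.]), array([394., 283.])]
0.8 [ 0.645 -0.001  0.183] [array([358., 295.]), array([393., 268.])] edge [array([366., 281.]), array([393., 278.])]
0.9 [ 0.654 -0.001  0.189] [array([355., 297.]), array([393., 263.])] edge [array([363., 282.]), array([393., 273.])]
(-0.13, 0.16, 0.052) [array([463., 292.]), array([350., 358.])]
(-0.13, -0.16, 0.052) [array([321., 225.]), array([487., 352.])]
(0.13, 0.16, 0.1) [array([393., 387.]), array([344., 244.])]
(0.13, -0.16, 0.1) [array([235., 302.]), array([484., 238.])]
```

Emit:
step_arm --increments '[[[17,-30,3],[0,0,0.05]],[[17,-30,3],[0,0,0.05]],[[17,-30,3],[0,0,0.05]],[[17,-30,3],[0,0,0.05]],[[17,-30,3],[0,0,0.06]],[[17,-30,0],[0,0,0.06]],[[17,-30,0],[0,0,0.06]],[[17,-30,0],[0,0,0.06]]]' --fingers -1

```text
time: 0.77
eef_pos: [0.4008, 0.3793, 0.2459]
tcp_rot: [-0.02, 1.0, -0.0, -0.0]
contact_force: [-0.2, -0.2, -0.4]
opening: -0.001
finger_force: 0.0
```

Emit:
step_arm --increments '[[[18,-29,0],[0,0,0]],[[18,-29,0],[0,0,0]],[[18,-29,0],[0,0,0]],[[18,-29,0],[0,0,0]],[[18,-29,0],[0,0,0]],[[18,-29,0],[0,0,0]],[[18,-29,0],[0,0,0]],[[18,-29,0],[0,0,0]]]'

```text
time: 1.43
eef_pos: [0.5449, 0.1474, 0.2458]
tcp_rot: [-0.019, 1.0, 0.0, -0.0]
contact_force: [-0.0, -0.2, -0.2]
opening: 0.003
finger_force: 0.0
```

Emit:
step_arm --increments '[[[18,-29,0],[0,0,0]],[[18,-29,0],[0,0,0]],[[18,-29,0],[0,0,0]],[[18,-29,0],[0,0,0]],[[15,-29,-10],[0,0,0]],[[0,-4,-10],[0,0,0]],[[0,0,0],[0,0,0]],[[0,0,0],[0,0,0]]]'

```text
time: 2.1
eef_pos: [0.6304, 0.0002, 0.2246]
tcp_rot: [-0.018, 1.0, 0.001, -0.002]
contact_force: [-0.0, 1.2, 0.1]
opening: 0.001
finger_force: 0.0
```

```bash
python3 - <<'E'
from h import *
s=cams.read_camera("scene")[...,::-1]; t=cams.read_camera("top")[...,::-1]
cv2.imwrite("pics/c1.png",np.hstack([cv2.resize(s[100:260,150:310],(400,400),interpolation=2),cv2.resize(t[130:250,205:325],(400,400),interpolation=2)]))
E
```

```text
(no output)
```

View pics/c1.png

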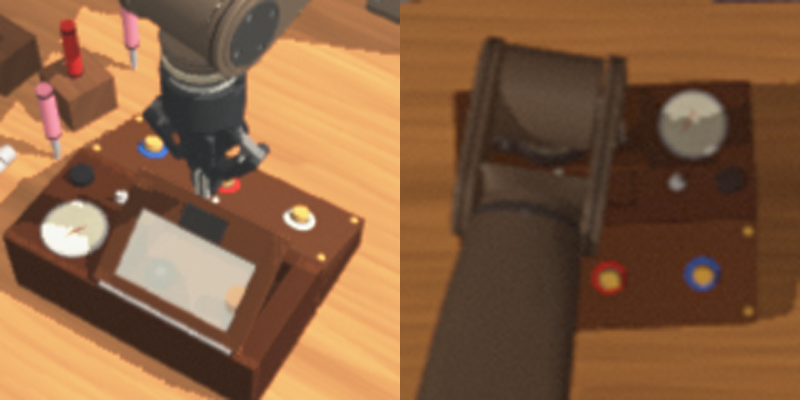

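The fingertips are at (205,195) in the scene crop, straight above the black press pad at (205,220). Descending along the cover's arc.

Emit:
step_arm --increments '[[[2,-1,-20],[0,0,0]],[[0,-1,-15],[0,0,0]],[[0,0,-8],[0,0,0]],[[-1,0,-6],[0,0,0]],[[-2,0,-6],[0,0,0]],[[-2,0,-6],[0,0,0]],[[0,0,0],[0,0,0]]]'

```text
time: 2.78
eef_pos: [0.6279, -0.0016, 0.1646]
tcp_rot: [-0.019, 1.0, 0.0, -0.0]
contact_force: [-0.6, -0.4, -0.9]
opening: 0.004
finger_force: 0.0
```

Emit:
step_arm --increments '[[[-2,0,-4],[0,0,0]],[[-3,0,-5],[0,0,0]],[[-3,0,-5],[0,0,0]],[[-2,0,-5],[0,0,0]],[[-2,0,-5],[0,0,0]],[[0,0,0],[0,0,0]]]'

```text
time: 3.28
eef_pos: [0.6154, -0.002, 0.1397]
tcp_rot: [-0.018, 1.0, 0.0, -0.001]
contact_force: [-0.8, 0.1, -0.3]
opening: -0.004
finger_force: 0.1
```

```bash
python3 - <<'E'
from h import *
s=cams.read_camera("scene")[...,::-1]
cv2.imwrite("pics/c2.png",cv2.resize(s[120:260,150:310],(800,700),interpolation=2)[:600])
print(readout.get_state()["contact_force"])
E
```

```text
[-0.80872517 -0.70365774  0.36218675]
```

View pics/c2.png

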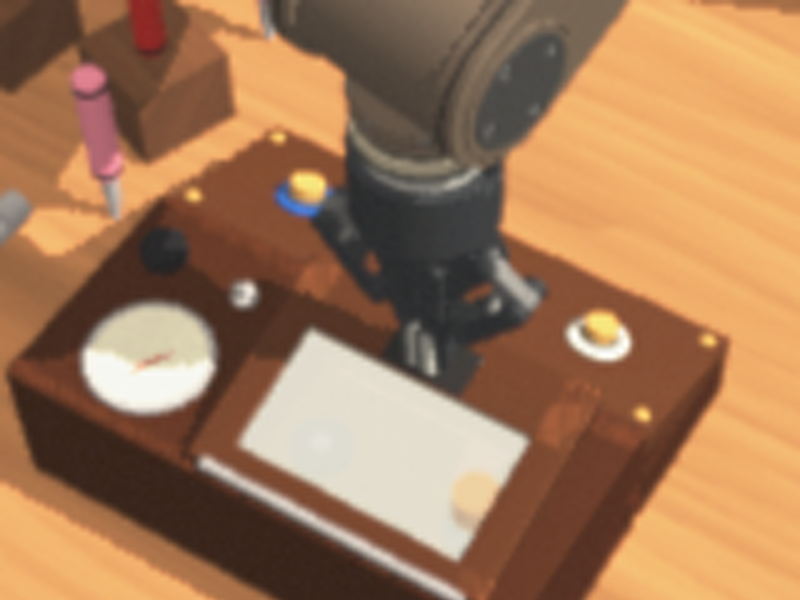

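The fingers sit in the middle of the pad at (430,350), and the cover is going down with them. I'll keep pressing.

Emit:
step_arm --increments '[[[-3,0,-5],[0,0,0]],[[-2,0,-5],[0,0,0]],[[-2,0,-5],[0,0,0]],[[-1,0,-5],[0,0,0]],[[0,0,-4],[0,0,0]],[[0,0,-3],[0,0,0]],[[0,0,0],[0,0,0]]]'

```text
time: 3.92
eef_pos: [0.6078, -0.0019, 0.1136]
tcp_rot: [-0.019, 1.0, 0.0, -0.001]
contact_force: [0.3, 0.1, -0.2]
opening: 0.006
finger_force: 0.0
```

Emit:
step_arm --increments '[[[0,0,-1],[0,0,0]],[[0,0,-1],[0,0,0]],[[0,0,-1],[0,0,0]],[[0,0,-1],[0,0,0]],[[0,0,0],[0,0,0]]]'

```text
time: 4.33
eef_pos: [0.6082, -0.0019, 0.1109]
tcp_rot: [-0.019, 1.0, 0.0, -0.001]
contact_force: [-3.5, 1.0, 5.3]
opening: -0.005
finger_force: 2.3
```

Emit:
step_arm --increments '[[[0,0,-1],[0,0,0]],[[0,0,-1],[0,0,0]],[[0,0,-1],[0,0,0]],[[0,0,0],[0,0,0]]]'

```text
time: 4.67
eef_pos: [0.6083, -0.0019, 0.1107]
tcp_rot: [-0.019, 1.0, -0.0, -0.001]
contact_force: [-8.6, 1.8, 15.5]
opening: 0.001
finger_force: 7.8
```

Emit:
step_arm --increments '[[[0,0,-1],[0,0,0]],[[0,0,0],[0,0,0]],[[0,0,10],[0,0,0]],[[0,0,30],[0,0,0]],[[-10,-20,30],[0,0,0]],[[-10,-30,20],[0,0,0]],[[-10,-35,10],[0,0,0]],[[-10,-35,0],[0,0,0]]]'

```text
time: 5.33
eef_pos: [0.57, -0.1234, 0.2104]
tcp_rot: [-0.019, 1.0, -0.001, 0.003]
contact_force: [1.7, -0.5, 0.2]
opening: -0.001
finger_force: 0.0
```

Emit:
step_arm --increments '[[[-10,-35,0],[0,0,0]],[[-15,-35,0],[0,0,0]],[[-15,-35,0],[0,0,0]],[[-15,-35,0],[0,0,0]],[[-15,-30,0],[0,0,0]],[[-15,-15,0],[0,0,0]],[[-10,-10,0],[0,0,0]],[[0,0,0],[0,0,0]]]' --fingers 1

```text
time: 6.0
eef_pos: [0.4719, -0.3191, 0.206]
tcp_rot: [-0.017, 1.0, -0.0, -0.0]
contact_force: [-0.0, 1.0, -0.6]
opening: 0.997
finger_force: 0.0
```

```bash
python3 - <<'E'
from m import *
s=cams.read_camera("scene")[...,::-1]; t=cams.read_camera("top")[...,::-1]
cv2.imwrite("pics/s3.png",s);cv2.imwrite("pics/t3.png",t)
cv2.imwrite("pics/c3.png",np.hstack([cv2.resize(s[60:260,130:310],(400,444),interpolation=2),cv2.resize(t[130:250,205:325],(400,444),interpolation=2)]))
st=readout.get_state(); print(st["eef_pos"],st["contact_force"],st["time"])
E
```

```text
[ 0.47347335 -0.31712605  0.20609956] [ 0.2024938  -0.64781624 -0.36785904] 6.1
```

View pics/c3.png

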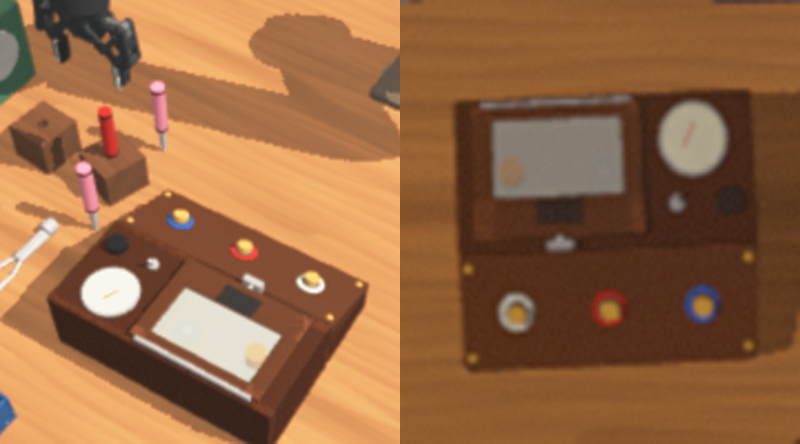

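The cover is flat and shut in its catch in both views. The probe is still in its stand at (107,130), with the open gripper above it. Next I'll refine the positions.

```bash
python3 - <<'E'
from m import *
st=readout.get_state(); p=np.array(st["eef_pos"]); print("tcp",p,"proj tip",proj("scene",p+[0,0,.013]),"seen~171,92")
y=.037; c,s=np.cos(y),np.sin(y); T=np.array([.591,-.0532])
W=lambda x,yy,z: np.array([T[0]+c*x-s*yy,T[1]+s*x+c*yy,z])
for n,f,u0,v0 in(("scene","s3",238/2.222+130,300/2.222+60),("top","t3",560/3.333+205,210/3.7+130)):
    im=cv2.imread(f"pics/{f}.png"); g=im.max(2); r=12
    w=np.zeros_like(g); w[int(v0)-r:int(v0)+r,int(u0)-r:int(u0)+r]=1
    q=np.argwhere((g<52 if n=="scene" else g<38)&(w>0)&(im[...,2].astype(int)-im[...,0]<14))[:,::-1]
    print(n,"pad",len(q),q.mean(0) if len(q) else"","pred",proj(n,W(.017,.05,.111)),"g at",im[int(v0),int(u0)], onz(n,*q.mean(0),.111) if len(q) else "")
    for k,yy in(("blue",-.1),("red",0),("white",.1)):
        g2=proj(n,W(-.0794,yy,.0842)); b=blob(im,"brass",*g2,8); wt=proj(n,W(-.0772,yy,.079)); print(n,k,"brass seen",b.mean(0).round(1),"pred button mid",wt.round(1),"at z.079",onz(n,*b.mean(0),.079).round(4))
im=cv2.imread("pics/s3.png"); q=blob(im,"red",178,119,18); bb=cv2.boundingRect(q.astype(np.int32)); print("probe",bb, [proj("scene",[.462,-.3215,z]).round(1) for z in(.06,.145)])
im=cv2.imread("pics/top0.png"); q=blob(im,"red",343.5,226.5,10); print(cv2.boundingRect(q.astype(np.int32)),[proj("top",[.462,-.3215,z]).round(1) for z in(.06,.145)])
E
```

```text
tcp [ 0.47347335 -0.31712605  0.20609956] proj tip [171.87218984  92.22236384] seen~171,92
scene pad 0  pred [237.67209695 194.54267521] g at [59 64 65] 
scene blue brass seen [211.9 153.5] pred button mid [211.3 157. ] at z.079 [ 0.5055 -0.1625  0.079 ]
scene red brass seen [241.1 168.7] pred button mid [240.  170.8] at z.079 [ 0.5059 -0.0577  0.079 ]
scene white brass seen [271.3 182.3] pred button mid [270.1 185.1] at z.079 [0.4998 0.0416 0.079 ]
top pad 0  pred [252.2412573  185.70014219] g at [ 69 113 154] 
top blue brass seen [295.4 212. ] pred button mid [295.3 211.2] at z.079 [ 0.5148 -0.156   0.079 ]
top red brass seen [267.6 213.1] pred button mid [267.4 212.4] at z.079 [ 0.5115 -0.0567  0.079 ]
top white brass seen [239.9 214.3] pred button mid [239.4 213.6] at z.079 [0.5075 0.0423 0.079 ]
probe (174, 108, 9, 22) [array([179.8, 127.9]), array([176.4, 108.3])]
(339, 224, 10, 6) [array([340.9, 226.7]), array([346.2, 226. ])]
```

Emit:
step_arm --increments '[[[-11,-4,0],[0,0,0]],[[0,0,0],[0,0,0]],[[0,0,-20],[0,0,0]],[[0,0,-25],[0,0,0]],[[0,0,-25],[0,0,0]],[[0,0,-20],[0,0,0]],[[0,0,-12],[0,0,0]],[[0,0,0],[0,0,0]]]'

```text
time: 6.77
eef_pos: [0.4612, -0.3189, 0.101]
tcp_rot: [-0.019, 1.0, 0.002, -0.002]
contact_force: [-0.5, 1.4, -0.5]
opening: 1.0
finger_force: 0.0
```

Emit:
step_arm --increments '[[[0,-1,0],[0,0,0]],[[0,0,0],[0,0,0]],[[0,0,0],[0,0,0]],[[0,0,0],[0,0,0]],[[0,0,0],[0,0,0]],[[0,0,0],[0,0,0]],[[0,0,0],[0,0,0]],[[0,0,0],[0,0,0]]]' --fingers -1 --grip_force 60

```text
time: 7.43
eef_pos: [0.4628, -0.3216, 0.1048]
tcp_rot: [-0.018, 1.0, 0.001, 0.0]
contact_force: [0.3, 3.2, 3.8]
opening: 0.215
finger_force: 59.0
```

Emit:
step_arm --increments '[[[0,0,3],[0,0,0]],[[0,0,10],[0,0,0]],[[0,0,15],[0,0,0]],[[0,0,20],[0,0,0]],[[0,0,20],[0,0,0]],[[0,0,20],[0,0,0]],[[0,0,20],[0,0,0]],[[0,0,5],[0,0,0]]]'

```text
time: 8.1
eef_pos: [0.4639, -0.324, 0.2222]
tcp_rot: [-0.019, 1.0, -0.003, 0.003]
contact_force: [-0.1, -0.2, -0.5]
opening: 0.22
finger_force: 58.6
```

Emit:
step_arm --increments '[[[0,0,0],[0,0.07,0]],[[0,0,0],[0,0.07,0]],[[0,0,0],[0,0,0]]]'

```text
time: 8.35
eef_pos: [0.4633, -0.3222, 0.2169]
tcp_rot: [-0.019, 0.997, 0.001, -0.07]
contact_force: [-0.3, 0.4, -1.5]
opening: 0.219
finger_force: 58.6
```

```bash
python3 - <<'E'
from m import *
from scipy.spatial.transform import Rotation as R
s=cams.read_camera("scene")[...,::-1]; t=cams.read_camera("top")[...,::-1]
cv2.imwrite("pics/s4.png",s);cv2.imwrite("pics/t4.png",t)
st=readout.get_state(); p=st["eef_pos"]; M=R.from_quat(st["tcp_rot"]).as_matrix(); print(p,M.round(3),st["contact_force"],st["opening"])
u=proj("scene",p); print(u,proj("top",p))
cv2.imwrite("pics/c4.png",cv2.resize(s[40:180,110:310],(800,560),interpolation=2))
E
```

```text
[ 0.46260833 -0.32190373  0.21643141] [[-0.99  -0.038 -0.139]
 [-0.038  0.999  0.   ]
 [ 0.139  0.006 -0.99 ]] [-0.18561473  0.44027404 -0.5260329 ] 0.22309667828538815
[173.07369688  90.19509677] [351.3850751 225.1696313]
```

View pics/c4.png

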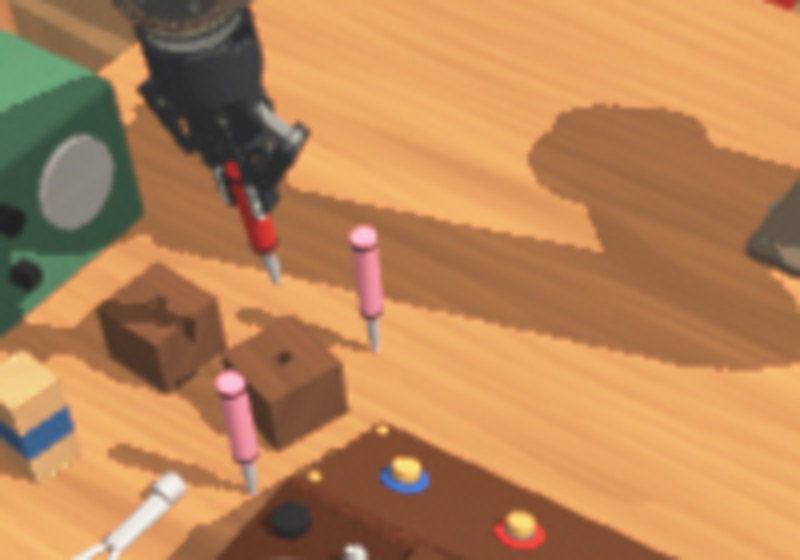

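The probe is drawn, gripped in line with the fingers, with its tip at (277,281). The tilt went the wrong way, so I'll reverse it while travelling to the red contact.

Emit:
step_arm --increments '[[[0,33,4],[0.002,-0.061,0]],[[0,33,4],[0.002,-0.061,0]],[[0,33,0],[0.002,-0.061,0]],[[0,33,0],[0.002,-0.061,0]],[[0,33,0],[0.002,-0.061,0]],[[0,33,0],[0.002,-0.061,0]],[[0,33,0],[0.002,-0.061,0]],[[0,33,0],[0.002,-0.061,0]]]'

```text
time: 9.12
eef_pos: [0.4618, -0.057, 0.225]
tcp_rot: [-0.018, 0.984, 0.005, 0.175]
contact_force: [0.6, 0.2, -0.0]
opening: 0.214
finger_force: 58.7
```

Emit:
step_arm --increments '[[[0,0,0],[0,0,0]],[[0,0,0],[0,0,0]],[[0,0,0],[0,0,0]]]'

```text
time: 9.37
eef_pos: [0.4624, -0.0584, 0.2254]
tcp_rot: [-0.019, 0.985, 0.004, 0.174]
contact_force: [0.0, -0.3, -0.8]
opening: 0.22
finger_force: 58.9
```

```bash
cat > look.py <<'E'
import sys
from m import *
from scipy.spatial.transform import Rotation as R
k=sys.argv[1]
s=cams.read_camera("scene")[...,::-1]; t=cams.read_camera("top")[...,::-1]
cv2.imwrite(f"pics/s{k}.png",s);cv2.imwrite(f"pics/t{k}.png",t)
st=readout.get_state(); p=np.array(st["eef_pos"]); M=R.from_quat(st["tcp_rot"]).as_matrix(); print("t",st["time"],p.round(4),M.round(3).tolist(),np.round(st["contact_force"],1))
tip=p+.0898*M[:,2]; n=np.array([-.3418,-.0126,.94]); RT=np.array([.511,-.0565,.0842])
print("tip",tip.round(4),"px",proj("scene",tip).round(1),proj("top",tip).round(1),"angle",np.arccos(-M[:,2]@n),"along n",(tip-RT)@n,"lateral",(tip-RT-n*((tip-RT)@n)).round(4), "want turn",np.cross(M[:,2],-n).round(3))
cv2.imwrite(f"pics/c{k}.png",np.hstack([cv2.resize(s[120:200,190:290],(500,400),interpolation=2),cv2.resize(t[180:240,230:290],(300,400),interpolation=2)]))
E
python3 look.py 5
```

```text
t 9.4667 [ 0.4629 -0.0591  0.2257] [[-0.939, -0.037, 0.341], [-0.034, 0.999, 0.015], [-0.342, 0.002, -0.94]] [-0.7 -0.5 -0.2]
tip [ 0.4936 -0.0578  0.1413] px [243.4 152.1] [268.5 217.2] angle nan along n 0.05962001619529864 lateral [ 0.0029 -0.0005  0.001 ] want turn [-0.002 -0.    -0.001]look.py:9: RuntimeWarning: invalid value encountered in arccos
  print("tip",tip.round(4),"px",proj("scene",tip).round(1),proj("top",tip).round(1),"angle",np.arccos(-M[:,2]@n),"along n",(tip-RT)@n,"lateral",(tip-RT-n*((tip-RT)@n)).round(4), "want turn",np.cross(M[:,2],-n).round(3))
```

View pics/c5.png

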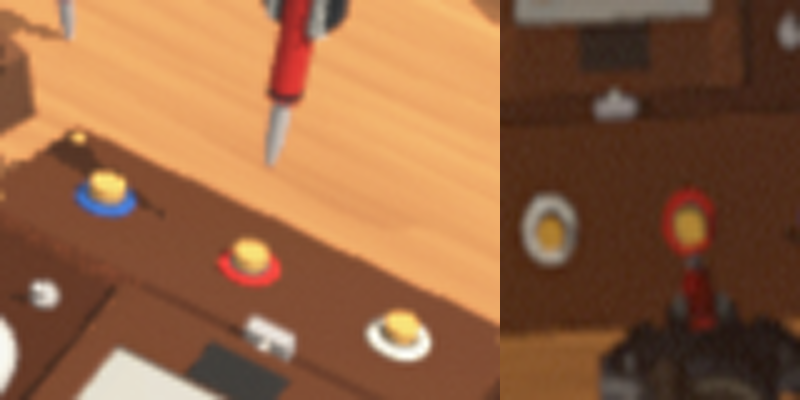

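The tip is at (271,165) in the scene part, within a pixel of prediction, and in line with the red button at (252,250). I'll approach along the panel normal.

Emit:
step_arm --increments '[[[2,0,-8],[0,0,0]],[[2,0.3,-9],[0,0,0]],[[3,0.3,-9],[0,0,0]],[[3,0,-9],[0,0,0]],[[3,0,-8],[0,0,0]],[[0,0,0],[0,0,0]],[[0,0,0],[0,0,0]]]'

```text
time: 10.05
eef_pos: [0.4752, -0.0572, 0.181]
tcp_rot: [-0.019, 0.985, 0.005, 0.172]
contact_force: [0.2, 0.5, -0.2]
opening: 0.22
finger_force: 58.9
```

```bash
python3 look.py 6
```

```text
t 10.15 [ 0.4758 -0.0575  0.1825] [[-0.939, -0.039, 0.341], [-0.036, 0.999, 0.016], [-0.342, 0.003, -0.94]] [-0.6  0.  -0.3]
tip [ 0.5065 -0.0561  0.0981] px [241.4 165. ] [267.6 214.2] angle nan along n 0.014655711833882396 lateral [0.0005 0.0006 0.0002] want turn [-0.003 -0.    -0.001]look.py:9: RuntimeWarning: invalid value encountered in arccos
  print("tip",tip.round(4),"px",proj("scene",tip).round(1),proj("top",tip).round(1),"angle",np.arccos(-M[:,2]@n),"along n",(tip-RT)@n,"lateral",(tip-RT-n*((tip-RT)@n)).round(4), "want turn",np.cross(M[:,2],-n).round(3))
```

View pics/c6.png

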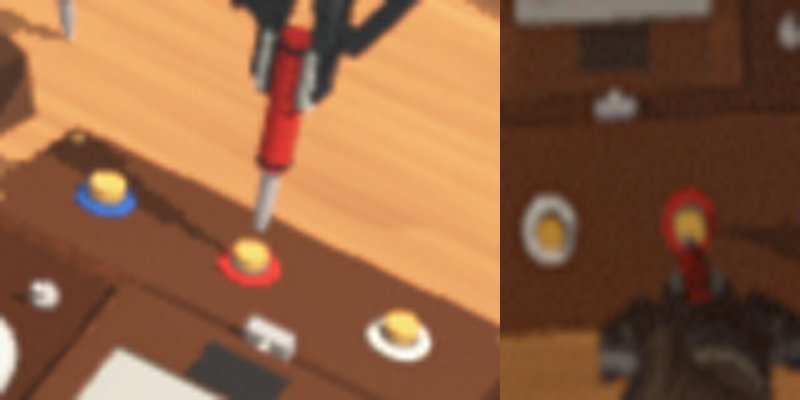

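The tip at (260,231) is lined up just above the red button face at (252,247). I'll go in gently.

Emit:
step_arm --increments '[[[1.4,0,-3.8],[0,0,0]],[[1,0,-2.8],[0,0,0]],[[1,0,-2.8],[0,0,0]],[[0.3,0,-1],[0,0,0]],[[0,0,0],[0,0,0]],[[0,0,0],[0,0,0]]]'

```text
time: 10.65
eef_pos: [0.4792, -0.0574, 0.1718]
tcp_rot: [-0.019, 0.985, 0.005, 0.173]
contact_force: [-0.0, 0.6, -1.2]
opening: 0.216
finger_force: 58.9
```

Emit:
step_arm --increments '[[[0.3,0,-1],[0,0,0]],[[0.3,0,-1],[0,0,0]],[[0,0,0],[0,0,0]],[[0,0,0],[0,0,0]]]'

```text
time: 10.98
eef_pos: [0.4799, -0.0574, 0.1699]
tcp_rot: [-0.019, 0.985, 0.005, 0.173]
contact_force: [0.2, 0.0, -1.4]
opening: 0.219
finger_force: 58.9
```

Emit:
step_arm --increments '[[[0.3,0,-1],[0,0,0]],[[0.3,0,-1],[0,0,0]],[[0,0,0],[0,0,0]],[[0,0,0],[0,0,0]]]'

```text
time: 11.32
eef_pos: [0.4806, -0.0575, 0.1681]
tcp_rot: [-0.019, 0.985, 0.005, 0.173]
contact_force: [-0.2, -0.9, -0.2]
opening: 0.217
finger_force: 58.9
```

```bash
cat > f.py <<'E'
from h import *
F=[];P=[]
for i in range(8):
    cams.read_camera("top"); s=readout.get_state(); F.append(s["contact_force"]);P.append(s["eef_pos"])
F=np.array(F); n=np.array([-.3418,-.0126,.94]); print(s["time"],F.mean(0).round(2),"along n",(F@n).mean().round(2),(F@n).std().round(2),np.mean(P,0).round(4))
E
python3 f.py
```

```text
11.7167 [-0.42  0.09  0.02] along n 0.16 0.48 [ 0.4805 -0.0575  0.168 ]
```

Emit:
step_arm --increments '[[[0.3,0,-1],[0,0,0]],[[0.3,0,-1],[0,0,0]],[[0,0,0],[0,0,0]],[[0,0,0],[0,0,0]]]'

```text
time: 12.05
eef_pos: [0.4812, -0.0575, 0.1661]
tcp_rot: [-0.019, 0.985, 0.005, 0.173]
contact_force: [-0.7, 1.1, 1.1]
opening: 0.215
finger_force: 58.9
```

```bash
python3 f.py
```

```text
12.45 [-0.5   0.17  1.45] along n 1.53 0.29 [ 0.4812 -0.0575  0.1661]
```

Emit:
step_arm --increments '[[[0.3,0,-1],[0,0,0]],[[0.4,0,-1.1],[0,0,0]],[[0,0,0],[0,0,0]],[[0,0,0],[0,0,0]]]'

```text
time: 12.78
eef_pos: [0.4819, -0.0575, 0.164]
tcp_rot: [-0.019, 0.985, 0.005, 0.173]
contact_force: [-1.5, -0.3, 4.1]
opening: 0.215
finger_force: 58.9
```

```bash
python3 f.py; python3 look.py 7
```

```text
13.1833 [-0.59  0.31  2.52] along n 2.57 0.49 [ 0.4819 -0.0574  0.164 ]
t 13.2833 [ 0.4818 -0.0575  0.1639] [[-0.939, -0.039, 0.341], [-0.036, 0.999, 0.016], [-0.342, 0.003, -0.94]] [-0.5  0.7  3. ]
tip [ 0.5125 -0.056   0.0795] px [240.3 170.3] [267.4 212.8] angle nan along n -0.00491714340669478 lateral [-0.0002  0.0004 -0.0001] want turn [-0.003 -0.001 -0.001]look.py:9: RuntimeWarning: invalid value encountered in arccos
  print("tip",tip.round(4),"px",proj("scene",tip).round(1),proj("top",tip).round(1),"angle",np.arccos(-M[:,2]@n),"along n",(tip-RT)@n,"lateral",(tip-RT-n*((tip-RT)@n)).round(4), "want turn",np.cross(M[:,2],-n).round(3))
```

View pics/c7.png

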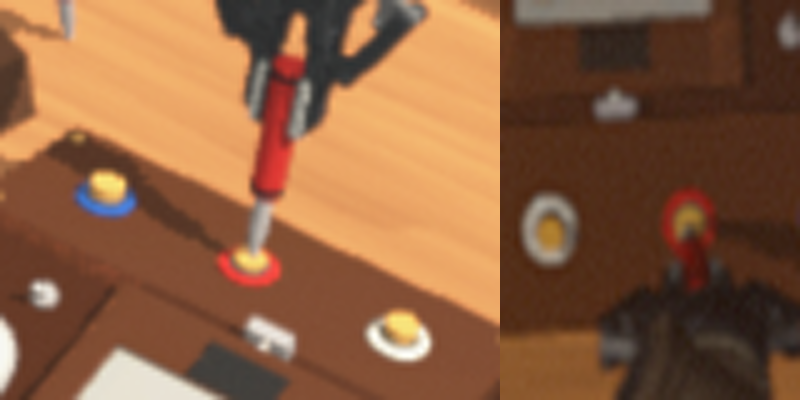

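The tip sits mid-button at (256,253). The button is visibly about half in and the cover is still shut, so I'll hand it in.

```bash
python3 -c "
from plant import sign_off
print(sign_off())"
```

```text
the job is handed in; nothing more can be done
None
```

I handed the job in at about 13 s with the cover shut in its catch and the gripper holding the probe square on the red button, pressed roughly half in at an estimated 3 N; `sign_off` returned no verdict, so the result is unconfirmed.

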